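Flip the stock tags

ROBOT

A 6-joint arm with a two-finger parallel gripper is mounted at the origin on a cart in front of the work surface, level with it; the furniture and walls round the work are solid. World frame = base frame: x ahead of the robot, y to its left, z up, the work surface at z = 0. Lengths are in m, angles in degrees, forces in N, time in s.
With the tool pointing down it reaches from about 0.325 to 0.9 m from the base axis. Payload 6.1 kg.
Tool frame: the origin (TCP) lies midway between the tips of the shut fingers; the grasp point (between the pads) lies 19 mm behind it (manip.grasp_offset is the distance from the TCP to the grasp point, in m); z points along the fingers, y is the line along which they close (so a half turn about z gives the same grasp; the last joint's range is limited). The gripper opens to 87 mm and grips with 3 to 60 N. Pads are 19 mm wide; open, the fingers measure 117 mm over their backs; the gripper's body (75 mm by 190 mm) begins 51 mm behind the grasp point.
Start: joints at [-72.198, 12.628, 87.462, -0, 79.91, -7.225], TCP at [0.264, -0.566, 0.189] pointing down, gripper open.
Joint ranges: [-170.65, 170.65], [-52.31, 119.04], [5.05, 147.46], [-71.25, 251.25], [11.57, 151.72], [-153.62, 153.62]. Speed limits (degrees/s): [147.25, 147.25, 172.46, 180, 180, 180].

INTERFACE

Orientations are given as [roll, pitch, yaw] about the fixed x, y, z axes, in that order (R = Rz(yaw) Ry(pitch) Rx(roll)).
In Python, from cell import manip gives the robot as it stands.
- The arm moves only by the shell command python3 -m handwheel 'ROWS'. ROWS is JSON, a list that holds one entry, the list of rows, each a list of 7 numbers: the shift along the tool's x, y, z in cm, then the turn, a rotation vector about the tool's x, y, z in rad, then the gripper command: -1 is fully open, 1 is shut, values between are in proportion. A call has 1 to 8 rows; each row is the pose to reach, as a shift and turn from the pose commanded when the call began, along the tool's axes at that moment; what a row does not reach only later rows make up. A row lasts 1/10 s, in which the tool goes at most 50 mm and 8.59 degrees, less where a joint would pass 70% of its speed; a pose out of reach is approached as far as the arm can. A call with a gripper value outside its range is refused whole. The fingers move at their own pace and stop on an object; the grip force is fixed at half the most. Time passes only in rows, so rows that repeat a pose let the fingers close. It gives the time, the measured TCP pose, the force, the opening and the grip force at its end, in the units of the state.
- manip.get_obs(): the state, without advancing time (a new reading comes with each control period).
- manip.snapshot(name): name is "side" or "top" or "wrist"; returns (picture, depth): 400x640x3 uint8, red, green, blue; 400x640 float32, m along the optical axis (not along the pixel's ray), 0 where there is no reading.
- manip.camera_params(name): a dict with "vertical_fov" (degrees; the focal length in pixels is half the picture's height over the tangent of half this angle, whatever the lens; pixels are square), "cx", "cy" (the principal point, pixels), "extrinsics" (4x4, takes a point from camera to world coordinates). Camera axes: x right, y up, looking along -z (the intrinsics and any distortion apply to the point x, -y, -z); pixel columns grow to the right and rows downward; lengths in m; the calibration is good to about 2 mm. A picture is of the moment at which its call begins: read the wrist's pose just before it. camera_params takes no time and is no camera call; for the wrist camera it gives the pose at the moment of the call.
- manip.finish_job(): hands the job in; it is judged then, once.
The state is a dict: "time": time; "joint_pos": joint angles; "joint_velocities": joint speeds; "joint_torque": joint torques, N m; "position": TCP position; "tcp_rot": TCP orientation; "wrist_force": force on the tool from outside, world axes, zero at the start; "moment": the same for the moment, N m; "grip_width": finger opening in m; "grip_force": force on a finger pad.
Only numpy, scipy, OpenCV 4.12 (cv2) and the standard library are available. Lean on these libraries where they do the work, as an engineer would, in place of code of your own. Each camera call takes 0.05 s, during which the arm holds its last target. There are 200 camera calls.

TASK

Bring the stock tags up to date: flip the hinged tags on the board with a fingertip so that the tag behind each full bin shows its green face (leaf leaning left) and the tag behind the empty bin shows its red face (leaf leaning right); some may be right already. Only nudge the tags over gently, without pinching them, and leave the bins, what is in them and the other things on the bench where they are.

Things in the scene. Friction and masses are not known exactly. Their poses are not given: they have to be found in the camera images.
- board: plywood board, fixed, on 33 mm feet: 200 mm deep (its x), 460 mm wide (its y), 12 mm thick, its top 45 mm above the bench; origin: centre of its underside, on the bench; x about away from the robot, y left. Three columns at y = -165, 0, +165 mm: a bin at x = -48 mm, its flip tag straight behind it at x = +60 mm. Any tag and any bin may stand in any column; small loose things stand between the bins
- tag_a (a joint): hinge of this flip tag: 0 = leaf leans right (board -y) at its stop, red face up; 2.00 rad = leaf leans left (+y) at its other stop, green face up; at each stop it is 1.00 rad off upright. The hinge is free: the 30 g leaf falls by itself to the side it is tipped to past upright (1.00) and rests there
- tag_a_edge (a point): middle of the free edge of the leaf of tag_a (moves with the leaf)
- tag_a_stand: fixed aluminium stand (66 mm in x, 30 in y, axes as the board) of tag_a; origin: centre of its underside, 45 mm above the bench. Hinge pin along x, 25 mm above the origin. Leaf: smooth plate 46 mm wide along the pin, 4 mm thick, free edge 52 mm from the pin; at rest the edge is 44 mm beside the pin, 98 mm above the bench; upright, 122 mm. Next leaf at least 77 mm away
- tag_b (a joint): hinge of this flip tag: 0 = leaf leans right (board -y) at its stop, red face up; 2.00 rad = leaf leans left (+y) at its other stop, green face up; at each stop it is 1.00 rad off upright. The hinge is free: the 30 g leaf falls by itself to the side it is tipped to past upright (1.00) and rests there
- tag_b_edge (a point): middle of the free edge of the leaf of tag_b (moves with the leaf)
- tag_b_stand: fixed aluminium stand (66 mm in x, 30 in y, axes as the board) of tag_b; origin: centre of its underside, 45 mm above the bench. Hinge pin along x, 25 mm above the origin. Leaf: smooth plate 46 mm wide along the pin, 4 mm thick, free edge 52 mm from the pin; at rest the edge is 44 mm beside the pin, 98 mm above the bench; upright, 122 mm. Next leaf at least 77 mm away
- tag_c (a joint): hinge of this flip tag: 0 = leaf leans right (board -y) at its stop, red face up; 2.00 rad = leaf leans left (+y) at its other stop, green face up; at each stop it is 1.00 rad off upright. The hinge is free: the 30 g leaf falls by itself to the side it is tipped to past upright (1.00) and rests there
- tag_c_edge (a point): middle of the free edge of the leaf of tag_c (moves with the leaf)
- tag_c_stand: fixed aluminium stand (66 mm in x, 30 in y, axes as the board) of tag_c; origin: centre of its underside, 45 mm above the bench. Hinge pin along x, 25 mm above the origin. Leaf: smooth plate 46 mm wide along the pin, 4 mm thick, free edge 52 mm from the pin; at rest the edge is 44 mm beside the pin, 98 mm above the bench; upright, 122 mm. Next leaf at least 77 mm away
- bin_tape: blue open stock bin 94 x 98 x 50 mm, standing loose on the board; FULL: four rolls of yellow and white tape standing on edge in it, up to 70 mm above its underside. Origin at the centre of its underside; axes as the board's
- bin_tape_tagspot (a point): point 108 mm behind the centre of bin_tape, 20 mm above its underside: the flip tag whose stand is within 60 mm of it (horizontally) belongs to this bin
- bin_spools: blue open stock bin 94 x 98 x 50 mm, standing loose on the board; FULL: four spools of orange thread stand in it, up to 50 mm above its underside. Origin at the centre of its underside; axes as the board's
- bin_spools_tagspot (a point): point 108 mm behind the centre of bin_spools, 20 mm above its underside: the flip tag whose stand is within 60 mm of it (horizontally) belongs to this bin
- bin_empty: blue open stock bin 94 x 98 x 50 mm, standing loose on the board; EMPTY: nothing in it. Origin at the centre of its underside; axes as the board's
- bin_empty_tagspot (a point): point 108 mm behind the centre of bin_empty, 20 mm above its underside: the flip tag whose stand is within 60 mm of it (horizontally) belongs to this bin
- bottle: brown dropper bottle, 34 mm across, 102 mm tall, loose on the board between two bins; leave alone. Origin at the centre of its underside
- loose_battery: AA battery, 15 x 50 mm, loose on the board between two bins; leave alone. Origin at the centre of its underside
- measure: yellow tape measure, 62 x 75 x 73 mm, loose on the bench behind the board; leave alone. Origin at the centre of its underside
- spray: spray can with yellow cap, 58 mm across, 222 mm tall, loose on the bench behind the board at the right; leave alone. Origin at the centre of its underside
- jar: small jar with green lid, 46 mm across, 106 mm tall, loose on the bench left of and before the board; leave alone. Origin at the centre of its underside

How it is judged:
By the outcome, as a careful person would: the job done as asked, in the order asked, and still so for the second after the job is handed in, with the robot touching nothing.
It also fails if it takes over 53 s, if anything falls off the work surface, if the arm or the gripper's body presses on something with over 40 N, if the wrist force passes 120 N, or if a joint passes its speed limit or range.

## Working session

There is one attempt and no reset: what is moved stays moved. The work goes in short steps, Python scripts to look and compute and a shell command to move; the robot and the scene stay as the last step left them, time stands still between calls to the robot, and variables do not carry over. Pictures are saved under pics/ and viewed, at most 10 in all, crops included, and the job is handed in when it is done.

```bash
ls; mkdir -p pics; python3 - <<'E'
from cell import manip
import cv2,numpy as np
for n in("side","top"):
    p,d=manip.snapshot(n); cv2.imwrite(f"pics/{n}0.png",p[:,:,::-1]); np.savez(f"{n}0.npz",p=p,d=d)
    c=manip.camera_params(n); print(n,{k:(np.round(v,3).tolist()) for k,v in c.items() if not isinstance(v,str)}, (d>0).mean())
o=manip.get_obs();print(o["time"],o["position"],o["tcp_rot"],o["grip_width"])
E
```

```text
pics
side {'vertical_fov': 46.402, 'cx': 321.037, 'cy': 196.653, 'extrinsics': [[-0.829, 0.209, -0.519, -0.125], [-0.559, -0.288, 0.778, 1.125], [0.013, 0.935, 0.355, 0.511], [0.0, 0.0, 0.0, 1.0]]} 0.99595703125
top {'vertical_fov': 52.504, 'cx': 317.688, 'cy': 204.752, 'extrinsics': [[-0.008, 0.996, -0.088, 0.431], [-1.0, -0.008, -0.001, 0.138], [-0.001, 0.088, 0.996, 1.048], [0.0, 0.0, 0.0, 1.0]]} 0.9958359375
0.1 [ 0.26421608 -0.56573801  0.18775365] [-1.79901966e+02 -1.27618565e-02  2.50280253e+01] 0.08702065725100966
```

View pics/top0.png

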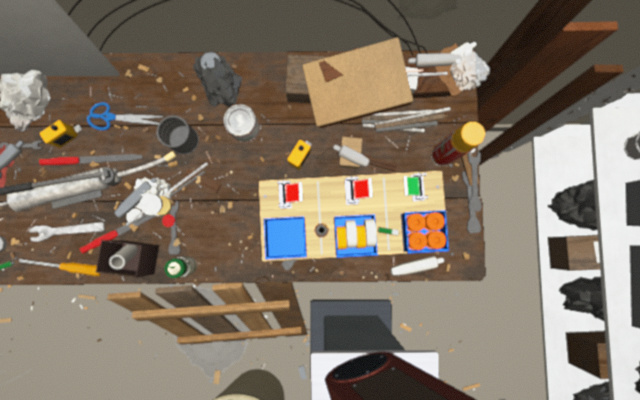

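View pics/side0.png

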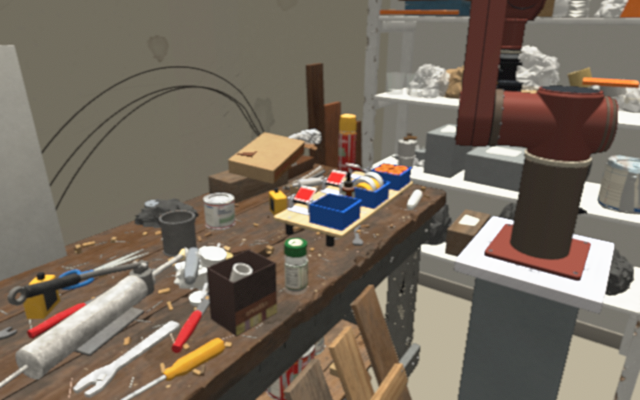

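The top view shows the empty bin at (285,238) with red tag (290,192). The tape bin at (355,235) has a red tag (360,189). The spools bin at (425,231) has a green tag (413,187). So only the middle tag looks wrong. Next I'll measure it.

```bash
cat >h.py <<'E'
import numpy as np,cv2
from cell import manip
def cast(n,uv,z=None,d=None,par=None):
    c=par or manip.camera_params(n);f=200/np.tan(np.radians(c["vertical_fov"]/2));E=np.array(c["extrinsics"])
    u,v=np.asarray(uv,float).T
    r=np.stack([(u-c["cx"])/f,-(v-c["cy"])/f,-np.ones_like(u)],1)
    w=r@E[:3,:3].T;o=E[:3,3]
    s=(z-o[2])/w[:,2] if d is None else d
    return o+w*np.reshape(s,(-1,1))
def blobs(p,name,amin=25):
    h=cv2.cvtColor(p,cv2.COLOR_RGB2HSV)
    R={"red":[((0,170,120),(6,255,255)),((174,170,120),(180,255,255))],"green":[((45,120,80),(85,255,255))],"blue":[((100,150,60),(125,255,255))]}[name]
    m=sum(cv2.inRange(h,*r) for r in R)
    n,l,s,c=cv2.connectedComponentsWithStats(m)
    return [(l==i,s[i],c[i]) for i in range(1,n) if s[i,4]>=amin]
E
python3 - <<'E'
from h import *
print({k:v for k,v in manip.camera_params("top").items() if k not in("extrinsics",)})
for n in("top","side"):
  z=np.load(n+"0.npz");p,d=z["p"],z["d"]
  for col in("red","green","blue"):
    for m,s,c in blobs(p,col):
        v,u=np.nonzero(m);w=cast(n,np.stack([u,v],1),d=d[v,u])
        if not(.4<w[:,0].mean()<.85 and -.35<w[:,1].mean()<.35):continue
        print(n,col,s,np.round(w.mean(0),3),"p2",np.round(np.percentile(w,3,axis=0),3),np.round(np.percentile(w,97,axis=0),3))
p=cv2.imread("pics/top0.png")[160:270,250:460];cv2.imwrite("pics/c1.png",cv2.resize(p,None,fx=3.8,fy=3.8,interpolation=2))
E
```

```text
{'vertical_fov': 52.503651328339345, 'cx': 317.68788006563193, 'cy': 204.75162352168945}
top red [355 180  13  17 195] [0.553 0.035 0.091] p2 [0.536 0.021 0.077] [0.572 0.048 0.095]
top red [286 184  12  17 178] [0.546 0.2   0.086] p2 [0.528 0.187 0.076] [0.564 0.212 0.095]
top green [408 178  12  17 166] [ 0.559 -0.089  0.091] p2 [ 0.542 -0.104  0.076] [ 0.578 -0.076  0.095]
top green [380 228  11   5  37] [ 0.454 -0.024  0.061] p2 [ 0.45  -0.037  0.057] [ 0.46  -0.013  0.063]
top blue [403 213  46  40 210] [ 0.429 -0.096  0.086] p2 [ 0.402 -0.163  0.047] [ 0.489 -0.066  0.098]
top blue [335 216  39  10 189] [0.481 0.057 0.058] p2 [0.471 0.01  0.045] [0.489 0.098 0.094]
top blue [ 265  218   41   40 1509] [0.439 0.219 0.058] p2 [0.395 0.173 0.045] [0.483 0.263 0.095]
top blue [442 225   5  11  27] [ 0.454 -0.161  0.091] p2 [ 0.443 -0.163  0.076] [ 0.463 -0.16   0.097]
top blue [337 247  40  11 304] [0.403 0.046 0.07 ] p2 [0.393 0.004 0.006] [0.414 0.092 0.097]
side red [328 173  15   9  96] [0.56  0.026 0.081] p2 [ 0.537 -0.007  0.063] [0.594 0.046 0.091]
side red [296 189  17  11 122] [0.539 0.21  0.089] p2 [0.528 0.145 0.06 ] [0.599 0.212 0.092]
side blue [ 310  167  101   62 2051] [0.422 0.152 0.074] p2 [ 0.389 -0.107  0.05 ] [0.483 0.266 0.093]
```

View pics/c1.png

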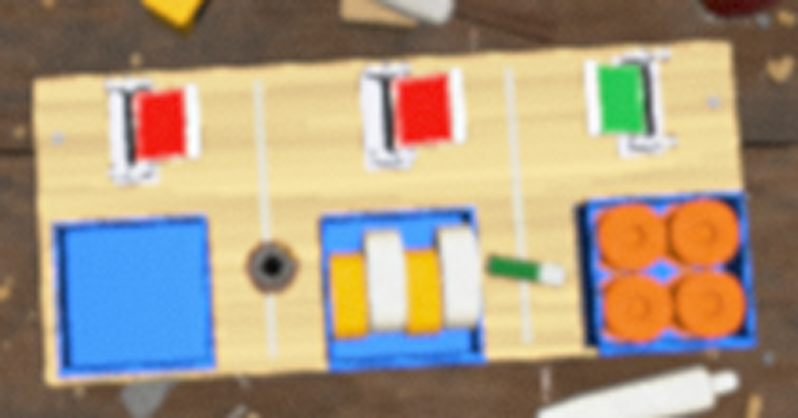

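The crop confirms it. The middle tag (leaf centre crop (425,108), hinge (387,112), edge (458,105)) is red behind the full tape bin and leans right, so it is the only one to flip. Next I'll compute the geometry.

```bash
python3 - <<'E'
from h import *
from scipy.spatial.transform import Rotation as R
px=lambda x,y:(250+x/3.8,160+y/3.8)
print("hinge@.07",cast("top",[px(387,112)],z=.070).round(4),"edge@.098",cast("top",[px(460,105)],z=.098).round(4))
print("green edge@.098",cast("top",[px(591,98)],z=.098).round(4))
z=np.load("top0.npz");d=z["d"]
for n,(x,y) in dict(hinge=(387,112),face=(425,108),edge=(458,105),board=(300,190)).items():
    u,v=px(x,y);print(n,cast("top",[(u,v)],d=d[int(v),int(u)]).round(3))
# two-view triangulation of red leaf centres
cs={n:[b[2] for b in blobs(np.load(n+"0.npz")["p"],"red",90)] for n in("top","side")}
def ray(n,uv):
    a=cast(n,[uv],z=0)[0];o=np.array(manip.camera_params(n)["extrinsics"])[:3,3];w=a-o;return o,w/np.linalg.norm(w)
for i in cs["top"]:
  for j in cs["side"]:
    o1,a=ray("top",i);o2,b=ray("side",j)
    s=np.linalg.lstsq(np.stack([a,-b],1),o2-o1,rcond=None)[0];P,Q=o1+s[0]*a,o2+s[1]*b
    if np.linalg.norm(P-Q)<.012 and abs(P[1])<.3 : print("tri",i,j,((P+Q)/2).round(3),np.linalg.norm(P-Q).round(4))
# board front/back edges yaw: corners of crop
print("board corners",cast("top",[px(35,80),px(728,42),px(48,382),px(752,345)],z=.045).round(3))
w=cast("top",[(u,v) for v in range(115,170) for u in range(425,490)],d=d[115:170,425:490].ravel());k=w[:,2]>.15
print("spray",w[k].min(0).round(3),w[k].max(0).round(3))
o=manip.get_obs();Rt=R.from_euler("xyz",o["tcp_rot"],degrees=True);print(Rt.as_matrix().round(3))
print("via .42,-.15,.19 cm:",(Rt.inv().apply(np.array([.42,-.15,.19])-o["position"])*100).round(2))
E
```

```text
hinge@.07 [[0.5537 0.0551 0.07  ]] edge@.098 [[0.5542 0.012  0.098 ]]
green edge@.098 [[ 0.5579 -0.0694  0.098 ]]
hinge [[0.553 0.056 0.078]]
face [[0.554 0.033 0.087]]
edge [[0.554 0.013 0.098]]
board [[0.506 0.111 0.045]]
tri [361.07692308 188.39487179] [334.83333333 177.03125   ] [0.555 0.034 0.084] 0.0008
tri [291.86516854 192.44382022] [303.68032787 193.63934426] [0.546 0.2   0.084] 0.0005
board corners [[ 0.58   0.284  0.045]
 [ 0.601 -0.172  0.045]
 [ 0.383  0.274  0.045]
 [ 0.403 -0.181  0.045]]
spray [ 0.431 -0.211  0.15 ] [0.678 0.138 1.048]
[[ 0.906  0.423 -0.001]
 [ 0.423 -0.906  0.002]
 [ 0.    -0.002 -1.   ]]
via .42,-.15,.19 cm: [ 31.7  -31.08  -0.16]
```

```bash
python3 -m handwheel '[[[4,-4,0,0,0,-0.14,1],[8,-8,0,0,0,-0.28,1],[12,-12,0,0,0,-0.42,1],[16,-16,0,0,0,-0.57,1],[20,-20,0,0,0,-0.72,1],[24,-24,0,0,0,-0.86,1],[28,-27.5,0,0,0,-1.01,1],[31.7,-31,0,0,0,-1.15,1]]]'; python3 - <<'E'
from h import *
from scipy.spatial.transform import Rotation as R
o=manip.get_obs();Rt=R.from_euler("xyz",o["tcp_rot"],degrees=True);print(o["time"],o["position"],o["tcp_rot"],o["grip_width"])
print("to gap cm:",(Rt.inv().apply(np.array([.556,-.029,.17])-o["position"])*100).round(2),"dyaw",np.radians(92.6-o["tcp_rot"][2]))
E
```

```text
time: 0.9
position: [0.4044, -0.1896, 0.1886]
tcp_rot: [180.0, 0.0, 91.2]
wrist_force: [1.5, -0.1, -0.3]
grip_width: 0.0311
grip_force: 0.0
0.9 [ 0.4044497  -0.18964039  0.18856665] [1.79990864e+02 5.60847441e-04 9.12350897e+01] 0.031121257162781975
to gap cm: [15.73 15.5   1.86] dyaw 0.02382217792147475
```

```bash
python3 -m handwheel '[[[0,0,0,0,0,-0.02,1],[0,0,0,0,0,-0.02,1],[0,0,0,0,0,-0.02,1]]]'; python3 - <<'E'
from h import *
from scipy.spatial.transform import Rotation as R
o=manip.get_obs();Rt=R.from_euler("xyz",o["tcp_rot"],degrees=True);print(o["time"],o["position"],o["tcp_rot"],o["grip_width"])
print("to gap cm:",(Rt.inv().apply(np.array([.556,-.029,.17])-o["position"])*100).round(2),"dyaw",np.radians(92.6-o["tcp_rot"][2]))
E
```

```text
time: 1.2
position: [0.404, -0.1924, 0.1886]
tcp_rot: [-180.0, 0.0, 92.0]
wrist_force: [-0.4, 0.4, -0.2]
grip_width: 0.0068
grip_force: 0.0
1.2 [ 0.40397713 -0.19244203  0.18857692] [-1.79971760e+02  1.96246388e-02  9.19546513e+01] 0.006771887719558216
to gap cm: [15.82 15.75  1.84] dyaw 0.011263460066612668
```

```bash
python3 -m handwheel '[[[4,0,0,0,0,0,1],[8,0,0,0,0,0,1],[12,1,0,0,0,0,1],[15.8,4.5,0,0,0,0,1],[15.8,8.5,0,0,0,0,1],[15.8,12.5,0,0,0,0,1],[15.8,15.75,0,0,0,0,1],[15.8,15.75,0,0,0,0,1]]]';python3 -m handwheel '[[[0,0,0,0,0,-0.01,1],[0,0,0,0,0,-0.01,1]]]'; python3 - <<'E'
from h import *
o=manip.get_obs();print(o["time"],o["position"],o["tcp_rot"],o["grip_width"])
p,d=manip.snapshot("top");cv2.imwrite("pics/t1.png",cv2.resize(p[100:270,250:500,::-1],None,fx=3.2,fy=3.2))
p,d=manip.snapshot("wrist");cv2.imwrite("pics/w1.png",p[:,:,::-1])
E
```

```text
time: 2.0
position: [0.5586, -0.0302, 0.1873]
tcp_rot: [-179.9, -0.0, 91.9]
wrist_force: [-0.7, 0.2, 0.3]
grip_width: 0.0008
grip_force: 0.0
time: 2.2
position: [0.5551, -0.0294, 0.1884]
tcp_rot: [-179.9, -0.0, 92.5]
wrist_force: [-0.7, -0.2, -0.1]
grip_width: 0.0001
grip_force: 0.0
2.2 [ 0.55505606 -0.02936605  0.18838469] [-1.79931379e+02 -4.16740416e-03  9.25220845e+01] 0.0001120496853508945
```

View pics/w1.png

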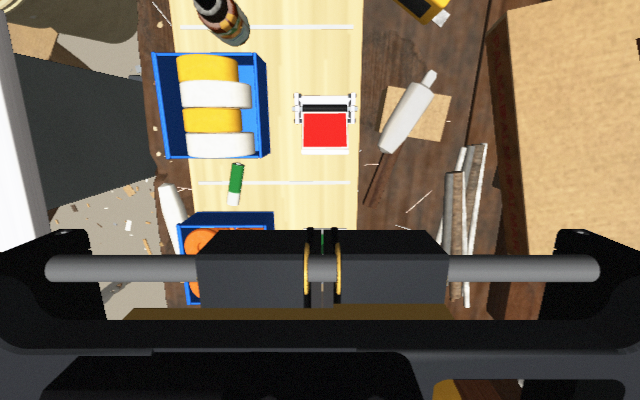

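View pics/t1.png

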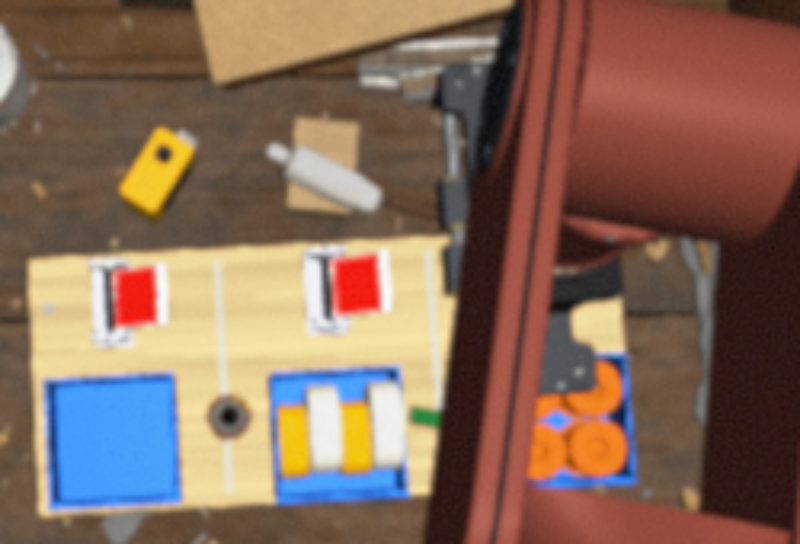

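The wrist view shows the shut fingers at u≈322, in line with the middle red leaf (325,130). The gap to its right is clear. The top view shows all tags as before. Now lower into the gap.

```bash
python3 -m handwheel '[[[0,0,2.5,0,0,0,1],[0,0,5,0,0,0,1],[0,0,7.5,0,0,0,1],[0,0,9,0,0,0,1],[0,0,10,0,0,0,1],[0,0,10,0,0,0,1],[0,0,10,0,0,0,1]]]'
```

```text
time: 3.0
position: [0.5567, -0.0282, 0.0898]
tcp_rot: [179.9, 0.0, 92.6]
wrist_force: [-0.5, -0.2, -0.1]
grip_width: 0.0003
grip_force: 0.0
```

```bash
python3 -m handwheel '[[[1,0,0,0,0,0,1],[2,0,0,0,0,0,1],[2.8,0,0,0,0,0,1],[3.6,0,0,0,0,0,1],[4.4,0,0,0,0,0,1],[5.1,0,0,0,0,0,1],[5.8,0,0,0,0,0,1],[6.4,0,0,0,0,0,1]]]'; python3 -m handwheel '[[[0.4,0,0,0,0,0,1],[0.8,0,0,0,0,0,1],[1.2,0,0,0,0,0,1],[1.6,0,0,0,0,0,1],[1.8,0,0,0,0,0,1],[1.8,0,0,0,0,0,1],[1.8,0,0,0,0,0,1]]]'; python3 - <<'E'
from h import *
p,d=manip.snapshot("wrist");q,d=manip.snapshot("side")
cv2.imwrite("pics/w2.png",np.hstack([cv2.resize(p,None,fx=.6,fy=.6),cv2.resize(q[130:250,250:440],(380,240))])[:,:,::-1])
E
```

```text
time: 3.8
position: [0.553, 0.0365, 0.0887]
tcp_rot: [-180.0, -0.0, 92.6]
wrist_force: [-0.3, -0.1, -0.4]
grip_width: 0.0004
grip_force: 0.0
time: 4.5
position: [0.5523, 0.0538, 0.0887]
tcp_rot: [180.0, 0.0, 92.6]
wrist_force: [-0.2, -0.9, 0.7]
grip_width: 0.0004
grip_force: 0.0
```

View pics/w2.png

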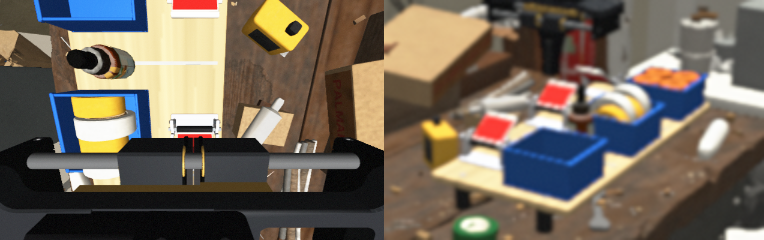

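The wrist view still shows red next to the finger (190,135), so the leaf is near upright but not over. I'll push a little further.

```bash
python3 -m handwheel '[[[0.4,0,0,0,0,0,1],[0.8,0,0,0,0,0,1],[1.1,0,0,0,0,0,1],[1.4,0,0,0,0,0,1],[1.4,0,0,0,0,0,1],[1.4,0,0,0,0,0,1],[1.4,0,0,0,0,0,1]]]'; python3 - <<'E'
from h import *
p,d=manip.snapshot("wrist");q,d=manip.snapshot("side")
cv2.imwrite("pics/w3.png",np.hstack([cv2.resize(p,None,fx=.6,fy=.6),cv2.resize(q[130:250,250:440],(380,240))])[:,:,::-1])
E
```

```text
time: 5.3
position: [0.5517, 0.0678, 0.0888]
tcp_rot: [180.0, 0.0, 92.6]
wrist_force: [0.7, 0.5, 0.3]
grip_width: 0.0008
grip_force: 0.0
```

View pics/w3.png

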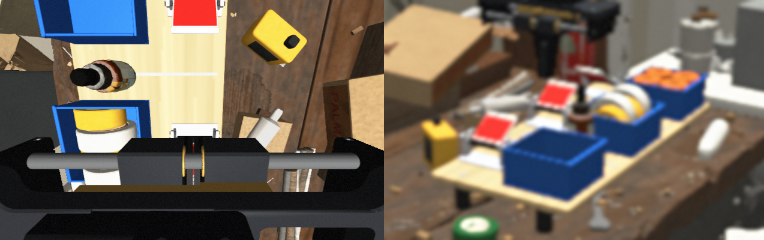

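The side view still shows red at (555,95). I'll measure the leaf and fingertip by numbers before moving again.

```bash
python3 - <<'E'
from h import *
for n in("side","wrist"):
  c=manip.camera_params(n);p,d=manip.snapshot(n);np.savez(n+"3.npz",p=p,d=d)
  for col in("red","green"):
    for m,s,ce in blobs(p,col,15):
        v,u=np.nonzero(m);w=cast(n,np.stack([u,v],1),d=d[v,u],par=c);md=np.median(w,0)
        if .4<md[0]<.7 and -.2<md[1]<.3: print(n,col,s,md.round(3),np.percentile(w,10,axis=0).round(3),np.percentile(w,90,axis=0).round(3))
p=np.load("side3.npz")["p"];q=np.load("wrist3.npz")["p"]
a=cv2.resize(p[120:220,290:390],(500,500),interpolation=2);b=cv2.resize(q[180:310,240:400],(300,244));b=np.vstack([b,np.zeros((256,300,3),np.uint8)])
cv2.imwrite("pics/z3.png",np.hstack([a,b])[:,:,::-1])
E
```

```text
side red [328 173  15   9  95] [0.555 0.034 0.083] [0.539 0.023 0.077] [0.571 0.043 0.089]
side red [296 189  17  11 122] [0.548 0.199 0.083] [0.532 0.188 0.077] [0.562 0.208 0.09 ]
wrist red [ 289    0   72   42 2944] [0.548 0.198 0.088] [0.531 0.188 0.081] [0.565 0.21  0.095]
```

View pics/z3.png

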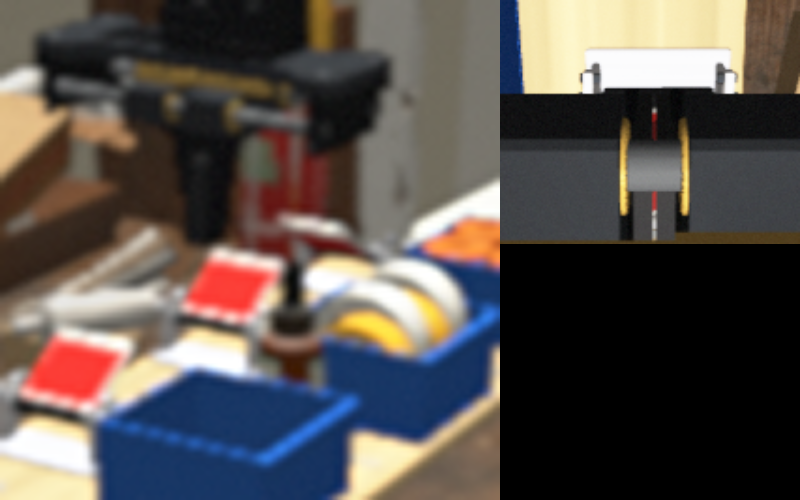

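```bash
python3 - <<'E'
from h import *
o=manip.get_obs();print(o["time"],o["position"],o["joint_pos"])
z=np.load("side3.npz");p,d=z["p"],z["d"]
c=manip.camera_params("side");f=200/np.tan(np.radians(c["vertical_fov"]/2));E=np.array(c["extrinsics"])
q=np.linalg.inv(E)@np.r_[o["position"],1];print("TCP projects to",c["cx"]+f*q[0]/-q[2],c["cy"]-f*q[1]/-q[2],"depth",-q[2])
for v in range(140,176,2): print(v,[(cast("side",[(u,v)],d=d[v,u])[0]*1000).astype(int).tolist() for u in(328,331,334)],p[v,331])
E
```

```text
5.5 [0.55163107 0.06772143 0.08875654] [-1.13059364e+00  8.59750422e+00  1.03296896e+02 -1.20603067e-03
  6.81055464e+01 -3.75826829e+00]
TCP projects to 329.59906550969987 178.56448438656034 depth 1.3233756183336416
140 [[535, 104, 210], [527, 103, 211], [518, 102, 212]] [41 43 46]
142 [[536, 102, 204], [529, 99, 204], [516, 104, 207]] [25 26 28]
144 [[537, 101, 198], [526, 102, 200], [516, 104, 202]] [27 27 29]
146 [[553, 76, 185], [529, 99, 193], [518, 100, 195]] [25 25 26]
148 [[552, 78, 180], [552, 62, 176], [533, 76, 182]] [15 14 15]
150 [[551, 78, 174], [554, 59, 170], [532, 77, 177]] [21 23 23]
152 [[552, 77, 168], [542, 78, 170], [-125, 1125, 510]] [28 28 29]
154 [[551, 78, 163], [542, 77, 164], [531, 78, 166]] [19 20 20]
156 [[554, 73, 155], [544, 74, 157], [536, 71, 158]] [20 20 20]
158 [[553, 74, 150], [543, 75, 152], [534, 73, 153]] [19 20 20]
160 [[551, 78, 145], [542, 76, 147], [538, 67, 145]] [18 19 19]
162 [[552, 76, 139], [543, 75, 140], [538, 67, 139]] [18 18 17]
164 [[552, 76, 133], [539, 80, 136], [540, 64, 132]] [18 19 20]
166 [[554, 72, 126], [541, 78, 130], [540, 63, 126]] [15 15 17]
168 [[553, 74, 121], [540, 78, 124], [540, 63, 121]] [36 31 26]
170 [[759, -244, -4], [751, -253, -5], [572, 11, 96]] [135 113  99]
172 [[-125, 1125, 510], [737, -230, -4], [567, 19, 92]] [204 104  90]
174 [[732, -204, -4], [573, 26, 87], [564, 24, 88]] [249  72  61]
```

The side-camera depth puts the real fingertip at z≈0.120. That is about 30 mm above the reported TCP, so it passed over the leaf without touching it. I'll go back over the leaf at this height to the gap and remeasure the tip there.

```bash
python3 -m handwheel '[[[0,0,-1,0,0,0,1],[-3,0,-1,0,0,0,1],[-6,0,-1,0,0,0,1],[-9,0,-1,0,0,0,1],[-9.7,0,-1,0,0,0,1],[-9.7,0,-1,0,0,0,1],[-9.7,0,-1,0,0,0,1]]]'; python3 - <<'E'
from h import *
print(manip.get_obs()["position"])
p,d=manip.snapshot("side");np.savez("side4.npz",p=p,d=d)
v,u=np.mgrid[130:200,290:390].reshape(2,-1);w=cast("side",np.stack([u,v],1),d=d[v,u])
k=(w[:,0]>.50)&(w[:,0]<.61)&(w[:,1]>-.06)&(w[:,1]<0.0)&(w[:,2]>.09)&(w[:,2]<.16)&(p[v,u].max(1)<70)
for r in range(130,190,3):
    s=k&(v==r)
    if s.any(): print(r,u[s].min(),u[s].max(),(w[s].min(0)*1000).astype(int),(w[s].max(0)*1000).astype(int))
E
```

```text
time: 6.2
position: [0.5561, -0.0284, 0.099]
tcp_rot: [180.0, -0.0, 92.6]
wrist_force: [0.7, -0.2, 0.1]
grip_width: 0.0006
grip_force: 0.0
[ 0.55613012 -0.02840238  0.09900973]
148 343 351 [543 -32 157] [563 -19 159]
151 344 351 [543 -35 147] [556 -15 152]
154 344 351 [543 -33 139] [557 -17 142]
157 344 349 [543 -23 129] [560 -19 133]
```

```bash
python3 -m handwheel '[[[0,0,1,0,0,0,1],[0,0,2,0,0,0,1],[0,0,3,0,0,0,1],[0,0,3.8,0,0,0,1],[0,0,4.2,0,0,0,1],[0,0,4.2,0,0,0,1],[0,0,4.2,0,0,0,1]]]'; python3 - <<'E'
from h import *
print(manip.get_obs()["position"])
p,d=manip.snapshot("side")
v,u=np.mgrid[150:200,290:390].reshape(2,-1);w=cast("side",np.stack([u,v],1),d=d[v,u])
k=(w[:,0]>.50)&(w[:,0]<.61)&(w[:,1]>-.06)&(w[:,1]<0.0)&(w[:,2]>.06)&(w[:,2]<.13)&(p[v,u].max(1)<70)
for r in range(150,190,2):
    s=k&(v==r)
    if s.any(): print(r,u[s].min(),u[s].max(),(w[s].min(0)*1000).astype(int),(w[s].max(0)*1000).astype(int))
E
```

```text
time: 6.95
position: [0.5562, -0.0291, 0.0568]
tcp_rot: [180.0, 0.0, 92.6]
wrist_force: [0.5, -0.4, 0.2]
grip_width: 0.0004
grip_force: 0.0
[ 0.55624734 -0.02913329  0.05682284]
158 343 352 [540 -36 126] [563 -18 128]
160 343 351 [540 -30 120] [563 -19 124]
162 343 351 [538 -36 114] [560 -18 118]
164 343 350 [541 -27 107] [560 -18 111]
166 343 350 [544 -34 101] [560 -19 105]
168 343 351 [542 -36  94] [563 -18  99]
170 344 349 [542 -24  90] [557 -17  92]
```

The tip is at about z 0.087, below the leaf edge (0.098) and above the stand. Now push.

```bash
python3 -m handwheel '[[[1,0,0,0,0,0,1],[2,0,0,0,0,0,1],[2.8,0,0,0,0,0,1],[3.6,0,0,0,0,0,1],[4.3,0,0,0,0,0,1],[4.9,0,0,0,0,0,1],[5.5,0,0,0,0,0,1],[6,0,0,0,0,0,1]]]'; python3 -m handwheel '[[[0.4,0,0,0,0,0,1],[0.8,0,0,0,0,0,1],[1.2,0,0,0,0,0,1],[1.6,0,0,0,0,0,1],[1.6,0,0,0,0,0,1],[1.6,0,0,0,0,0,1]]]'; cat >chk.py <<'E'
from h import *
for n in("side","top","wrist"):
  c=manip.camera_params(n);p,d=manip.snapshot(n)
  for col in("red","green"):
    for m,s,ce in blobs(p,col,15):
        v,u=np.nonzero(m);w=cast(n,np.stack([u,v],1),d=d[v,u],par=c);md=np.median(w,0)
        if .5<md[0]<.62 and -.2<md[1]<.3: print(n,col,s,md.round(3))
E
python3 chk.py
```

```text
time: 7.8
position: [0.5532, 0.0315, 0.0567]
tcp_rot: [-180.0, -0.0, 92.6]
wrist_force: [0.9, -0.9, 0.9]
grip_width: 0.0004
grip_force: 0.0
time: 8.4
position: [0.5526, 0.0469, 0.0567]
tcp_rot: [-180.0, 0.0, 92.6]
wrist_force: [-0.7, 0.4, -0.0]
grip_width: 0.0009
grip_force: 0.0
side red [297 189  16  11 121] [0.548 0.198 0.083]
top red [286 184  12  17 177] [0.545 0.199 0.086]
wrist green [ 287  171   77   45 3192] [0.554 0.079 0.088]
```

The tag is flipped: green at y 0.079, z 0.088, which mirrors its old pose. Now retreat and do a full check.

```bash
python3 -m handwheel '[[[-1,0,0,0,0,0,1],[-1.5,0,-2,0,0,0,1],[-1.5,0,-5,0,0,0,1],[-1.5,0,-9,0,0,0,1],[-1.5,0,-13,0,0,0,1],[-1.5,0,-16,0,0,0,1],[-1.5,0,-16,0,0,0,1]]]'; python3 -m handwheel '[[[0,-4,0,0,0,0,1],[-2,-8,0,0,0,0,1],[-5,-11,0,0,0,0,1],[-9,-13,0,0,0,0,1],[-13,-15,0,0,0,0,1],[-17,-16,0,0,0,0,1],[-21,-16,0,0,0,0,1],[-25,-16,0,0,0,0,1]]]'; python3 -m handwheel '[[[-4,0,0,0,0,0,1],[-8,0,0,0,0,0,1],[-12,0,0,0,0,0,1],[-12,0,0,0,0,0,1],[-12,0,0,0,0,0,1]]]'; python3 chk.py; python3 - <<'E'
from h import *
p,d=manip.snapshot("top");cv2.imwrite("pics/end.png",cv2.resize(p[100:290,230:500,::-1],None,fx=2.9,fy=2.9))
E
```

```text
time: 9.25
position: [0.5566, 0.0308, 0.2228]
tcp_rot: [179.4, 0.1, 92.6]
wrist_force: [0.2, -0.7, 1.3]
grip_width: 0.0003
grip_force: 0.0
time: 10.05
position: [0.4038, -0.2272, 0.216]
tcp_rot: [-180.0, -0.0, 92.6]
wrist_force: [0.3, 0.1, -0.0]
grip_width: 0.0003
grip_force: 0.0
time: 10.55
position: [0.4094, -0.3455, 0.2153]
tcp_rot: [-179.9, -0.1, 92.5]
wrist_force: [0.1, 0.9, -0.5]
grip_width: 0.0005
grip_force: 0.0
side red [297 189  16  11 118] [0.547 0.197 0.083]
top red [286 184  12  17 179] [0.545 0.2   0.086]
top green [408 177  12  18 167] [ 0.559 -0.09   0.085]
top green [338 181  13  18 190] [0.551 0.075 0.085]
```

View pics/end.png

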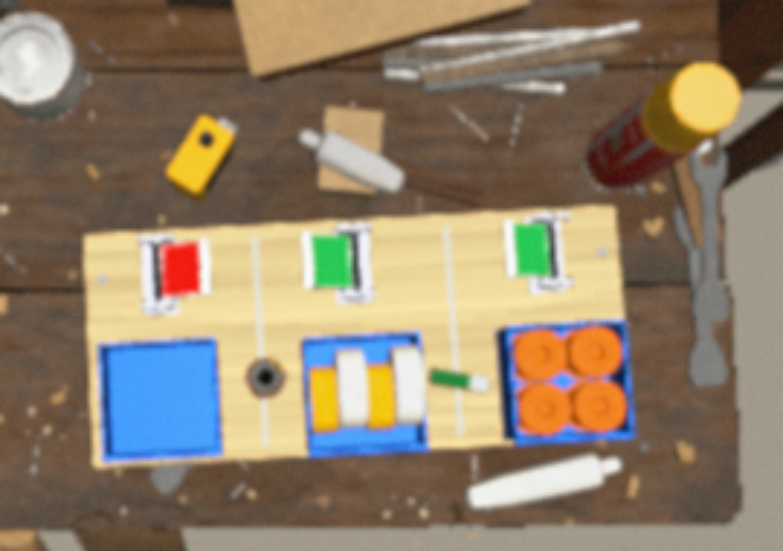

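The final view shows red at (180,268) behind the empty bin and green at (330,262) and (530,250) behind the full bins. Nothing else has moved and the arm is clear.

```bash
python3 -c "
from cell import manip
print(manip.finish_job())"
```

```text
the job is handed in; nothing more can be done
None
```

The tag behind the tape bin was the only wrong one; I flipped it to green, so both full bins now show green and the empty bin red, nothing else moved in the final camera view, and the job is handed in.

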